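# Find the loose clamp bolt and hold its cap open

## Robot

A 7-joint arm with a two-finger parallel gripper is mounted at the origin on the work surface. World frame = base frame: x ahead of the robot, y to its left, z up, the work surface at z = 0. Lengths are in m, angles in degrees, forces in N, time in s.
With the tool pointing down it reaches from about 0.35 to 0.775 m from the base axis. Payload 3.1 kg.
Tool frame: the origin (TCP) lies on the centre line of the jaws, within the pads' length; the fingertips stand 17 mm ahead of it and the grasp point (between the pads) lies 2 mm behind it (robot.tip_reach is the distance from the TCP to the fingertips, in m); z points along the fingers, y is the direction in which the jaws open and shut (so a half turn about z gives the same grasp; the last joint's range is limited). The gripper opens to 85 mm and grips with 20 to 120 N. Pads are 22 mm wide; open, the fingers measure 114 mm over their backs; the gripper's body (76 mm by 85 mm) begins 54 mm behind the grasp point. The pads swing forward as they close: fully open they stand 13 mm farther back than shut.
Start: joints at [70.033, 17.813, 0.802, 86.603, -0.252, 75.585, -1.558], TCP at [0.166, -0.524, 0.248] pointing down, gripper open.
Joint ranges: [-154.91, 154.91], [-16.99, 109.72], [-72.82, 74.43], [7.12, 147.25], [-82.49, 262.49], [11.32, 116.49], [-174.64, 174.64]. Speed limits (degrees/s): [159.86, 159.86, 180, 180, 180, 180, 180].

## Interface

Orientations are given as [roll, pitch, yaw] about the fixed x, y, z axes, in that order (R = Rz(yaw) Ry(pitch) Rx(roll)).
In Python, from station import robot, fingers, vision, workorder, recognise gives the robot as it stands. Calls block until the motion is done:
- robot.move_to(position, orientation): joint-space move of the TCP to a pose.
- robot.line_to(position, orientation=None, velocity=0.15, f_stop=None): straight line of the TCP; orientation=None keeps the orientation; velocity is the mean speed in m/s. With f_stop (N) it stops when the force on the tool has changed by that much, and returns True; else False.
- robot.move_j(angles): joint-space move.
- fingers.gripper_to(opening, force=None): opening from 0.0 (shut) to 1.0 (fully open); force is the grip in N (None keeps the last); returns when the fingers have stopped.
- robot.pause(seconds).
- robot.inverse_kinematics(position, orientation): joint angles nearest the present ones, or None.
- vision.grab_frame(name): name is "side" or "top"; returns the picture (400x640x3 uint8, red, green, blue); there is no depth.
- vision.calibration(name): a dict with "mtx" (3x3 intrinsics, pixels), "k1" (the pictures are not rectified: a ray, as slopes to the right and down, at radius r is drawn at 1 + k1 r^2 times it, then the intrinsics apply), "extrinsics" (4x4, takes a point from world to camera coordinates). Camera axes: x right, y up, looking along -z (the intrinsics and any distortion apply to the point x, -y, -z); pixel columns grow to the right and rows downward; lengths in m; the calibration is good to about 2 mm. A picture is of the moment at which its call begins. calibration takes no time and is no camera call.
A pose or a line that the arm cannot do raises robot.PlanningError and nothing moves.
- workorder.close_job(): hands the job in, once; it reports no verdict.
Trained networks look in the newest picture that a camera, given by its name, has taken for a name from the list of things; names that differ only in an ending like _2 or _b are one class to them, and where a whole thing is asked for, a point or a joint stands for the part that bears it (a point fixed in the world has none). Each returns a list of dicts, best first, with "p" (0 to 1); they miss things now and then, are a little off and sometimes report something else, mostly with a low value. They report only what shows in the picture. A call takes as long as a camera call. They do not tell look-alikes from the thing itself.
- recognise(label, camera): "rect" ([centre column, centre row, width, height] in pixels, round what is visible of it).
Readings, each from a call of its own:
- robot.current_time_s(): time.
- robot.current_joint_positions(): joint angles.
- robot.current_dq(): joint speeds.
- robot.current_joint_torque(): joint torques, N m.
- robot.current_tool_pos(): TCP position.
- robot.current_eef_rot(): TCP orientation.
- robot.current_contact_force(): force on the tool from outside, world axes, zero at the start.
- robot.current_torque(): the same for the moment, N m.
- robot.current_finger_gap(): opening from 0.0 (shut) to 1.0 (fully open).
Only numpy, scipy, OpenCV 4.12 (cv2) and the standard library are available. Lean on these libraries where they do the work, as an engineer would, in place of code of your own. Each camera call takes 0.05 s, during which the arm holds its last target.

## Task

Take the stylus from its stand and, with its tip, press the small recessed zero button of the meter right in; then with the same stylus tap the three clamp bolts through the windows of their shut caps until you find the loose one, which sinks and stays down. Put the stylus back fully home in its stand, then lift the cap of the loose bolt to about 50 degrees (at least 40) and finish while still holding it open, so that a colleague can tighten the bolt. Keep the other two caps shut, lift no cap before its bolt has sunk, and leave the jars, bottle, bowl, weight and hand tools where they are.

Things in the scene. Friction and masses are not known exactly. Their poses are not given: they have to be found in the camera images.
- clamp: Fixed wooden panel (200 x 330 x 22 mm, flat) crossed along y by a steel bar with three identical grey bolt housings (62 x 62 mm, tops 70 mm above the table): bolt 1 at y = +95 mm, 2 at y = 0, 3 at y = -95 mm, all at x = 0. Origin: centre of the panel's underside; z up. The caps' handles lie on the -x side; their hinge axes, parallel to y, at x = +32 mm, 72 mm above the table.
- bolt1 (a joint): How far bolt 1 has sunk, m: 0 at the start, 0.008 right down. All three bolts look alike. Two are solid underneath and hardly give (under 2 mm) when tapped lightly; the loose one slides down 8 mm against about 2 N of friction and stays down. Any of the three may be the loose one.
- bolt1_top (a point): Centre of the top of bolt 1's steel head (20 mm across); at the start 64 mm above the table, 10 mm below the top of its cap (cap top at 74 mm). It is reached only through the 18 mm round window in the cap, straight above it, which a finger cannot enter.
- cap1 (a joint): Opening angle of cap 1, rad: 0 shut (flat), 0.7 = 40 degrees, stop at 1.2. A 66 x 62 x 4 mm steel flap of 120 g; falls shut when let go. The hinge axis is the clamp's y axis; the handle side (-x) swings up.
- cap1_handle (a point): Middle of cap 1's handle: a round bar 10 mm thick, 42 mm free between its posts, parallel to the clamp's y axis, 28 mm above the cap's top (102 mm above the table when shut); moves with the cap and can turn between the fingers. Shut, it lies 66 mm from the hinge axis towards the clamp's -x and 30 mm above it.
- bolt2 (a joint): How far bolt 2 has sunk, m: 0 at the start, 0.008 right down. All three bolts look alike. Two are solid underneath and hardly give (under 2 mm) when tapped lightly; the loose one slides down 8 mm against about 2 N of friction and stays down. Any of the three may be the loose one.
- bolt2_top (a point): Centre of the top of bolt 2's steel head (20 mm across); at the start 64 mm above the table, 10 mm below the top of its cap (cap top at 74 mm). It is reached only through the 18 mm round window in the cap, straight above it, which a finger cannot enter.
- cap2 (a joint): Opening angle of cap 2, rad: 0 shut (flat), 0.7 = 40 degrees, stop at 1.2. A 66 x 62 x 4 mm steel flap of 120 g; falls shut when let go. The hinge axis is the clamp's y axis; the handle side (-x) swings up.
- cap2_handle (a point): Middle of cap 2's handle: a round bar 10 mm thick, 42 mm free between its posts, parallel to the clamp's y axis, 28 mm above the cap's top (102 mm above the table when shut); moves with the cap and can turn between the fingers. Shut, it lies 66 mm from the hinge axis towards the clamp's -x and 30 mm above it.
- bolt3 (a joint): How far bolt 3 has sunk, m: 0 at the start, 0.008 right down. All three bolts look alike. Two are solid underneath and hardly give (under 2 mm) when tapped lightly; the loose one slides down 8 mm against about 2 N of friction and stays down. Any of the three may be the loose one.
- bolt3_top (a point): Centre of the top of bolt 3's steel head (20 mm across); at the start 64 mm above the table, 10 mm below the top of its cap (cap top at 74 mm). It is reached only through the 18 mm round window in the cap, straight above it, which a finger cannot enter.
- cap3 (a joint): Opening angle of cap 3, rad: 0 shut (flat), 0.7 = 40 degrees, stop at 1.2. A 66 x 62 x 4 mm steel flap of 120 g; falls shut when let go. The hinge axis is the clamp's y axis; the handle side (-x) swings up.
- cap3_handle (a point): Middle of cap 3's handle: a round bar 10 mm thick, 42 mm free between its posts, parallel to the clamp's y axis, 28 mm above the cap's top (102 mm above the table when shut); moves with the cap and can turn between the fingers. Shut, it lies 66 mm from the hinge axis towards the clamp's -x and 30 mm above it.
- stylus: Tapping stylus, 134 mm long, 60 g, standing upright in its stand. From the tip up: steel rod 8 mm thick and 70 mm long; brass collar 28 mm across and 4 mm thick (70 to 74 mm above the tip); round wooden handle 16 mm thick, from 74 to 134 mm above the tip. Origin: centre of its flat tip; z along the stylus towards the handle. Grip the handle at about 105 to 115 mm above the tip.
- stand: Wooden stand for the stylus, a fixed block 70 x 70 x 80 mm with a 16 mm hole from its top to the table, on its vertical centre line. When the stylus is home, its collar rests on the stand's top and its tip is 10 mm above the table. Origin: centre of its underside.
- zero (a joint): Travel of the meter's zero button, m: 0 out, 0.004 right in. Spring of 0.8 N per mm (3.2 N at the bottom).
- zero_top (a point): Centre of the top of the zero button, a white plastic pin 13 mm across in an 18 mm round recess; its top is 36 mm above the table, 4 mm below the meter's top face; it presses straight down. It sits on the -x half of the meter, a fixed grey box 110 (x) x 80 (y) x 40 mm high with a dark screen on its +x half; the meter's centre is 25 mm from the button along this point's +x.
- jar_a: Bystander: clear glass jar, 60 mm across, 85 mm high, beyond the panel. Origin: centre of its underside.
- jar_b: Bystander: amber glass jar, 52 mm across, 70 mm high, beyond the panel. Origin: centre of its underside.
- bottle: Bystander: white plastic bottle, 56 mm across, 150 mm high, beyond the panel. Origin: centre of its underside.
- spatula: Bystander: spatula 190 mm long, lying between the robot and the panel. Origin: its underside, near mid-length.
- brush: Bystander: brush 180 mm long, lying between the robot and the panel. Origin: its underside, near mid-length.
- bowl: Bystander: white ceramic bowl, 90 mm across, 40 mm high, beyond the panel. Origin: centre of its underside.
- weight: Bystander: brass weight with a knob, 40 mm across, 44 mm high, standing on the panel beyond the bolts. Origin: centre of its underside.
Things that resemble listed ones, but are neither listed nor needed, are in the scene too. Leave any green look-alike of the stylus alone.

How it is judged:
By the outcome, as a careful person would: the job done as asked, in the order asked, and still so for the second after the job is handed in, while the arm keeps its last pose, push and grip.
It also fails if it takes over 72 s, if anything falls off the work surface, if the arm or the gripper's body presses on something with over 40 N, if the wrist force passes 120 N, or if a joint passes its speed limit or range.

## Working session

There is one attempt and no reset: what is moved stays moved. The work goes in short steps, each a Python script; the robot and the scene stay as the last script left them, time stands still between calls to the robot, and variables do not carry over. Pictures are saved under pics/ and viewed, and the job is handed in when it is done.

```bash
ls; mkdir -p pics; python3 - <<'E'
from station import robot, fingers, vision, workorder, recognise
import cv2
for n in("top","side"):
    im=vision.grab_frame(n); cv2.imwrite(f"pics/{n}0.png",im[:,:,::-1]); c=vision.calibration(n); print(c)
    for l in ["clamp","stylus","stand","zero_top","bolt1_top","cap1_handle","weight"]:
        print(n,l,[(round(d['p'],2),[round(v) for v in d['rect']]) for d in recognise(l,n)][:5])
print(robot.current_time_s(), robot.tip_reach, robot.current_eef_rot())
E
```

```text
pics
{'mtx': array([[477.79051117,   0.        , 314.50117438],
       [  0.        , 477.79051117, 194.87476517],
       [  0.        ,   0.        ,   1.        ]]), 'k1': -0.09589780287465921, 'extrinsics': array([[ 0.02353544, -0.99941219,  0.02492711, -0.02583628],
       [ 0.99615346,  0.02554927,  0.08381835, -0.57572396],
       [-0.08440595,  0.02285853,  0.99616922, -1.14033035],
       [ 0.        ,  0.        ,  0.        ,  1.        ]])}
top clamp [(0.73, [305, 183, 139, 87])]
top stylus [(0.73, [464, 249, 17, 10]), (0.63, [263, 109, 19, 24]), (0.55, [418, 251, 16, 16])]
top stand [(0.67, [453, 251, 43, 35])]
top zero_top []
top bolt1_top []
top cap1_handle [(0.91, [264, 182, 23, 27]), (0.71, [347, 177, 5, 4])]
top weight [(0.48, [321, 150, 11, 17])]
{'mtx': array([[384.43133245,   0.        , 325.45543759],
       [  0.        , 384.43133245, 198.2012948 ],
       [  0.        ,   0.        ,   1.        ]]), 'k1': -0.07090182580816275, 'extrinsics': array([[ 0.97968672, -0.19987585, -0.01623509, -0.56116787],
       [ 0.1430749 ,  0.63995466,  0.75497524, -0.13849655],
       [-0.1405116 , -0.74196205,  0.6555523 , -0.94119458],
       [ 0.        ,  0.        ,  0.        ,  1.        ]])}
side clamp [(0.89, [343, 216, 107, 108])]
side stylus [(0.74, [296, 319, 16, 29]), (0.71, [286, 286, 15, 41])]
side stand [(0.7, [300, 341, 46, 64])]
side zero_top []
side bolt1_top [(0.28, [417, 240, 27, 58])]
side cap1_handle [(0.61, [327, 166, 28, 17]), (0.31, [333, 193, 31, 21])]
side weight [(0.74, [370, 209, 16, 17])]
0.8 0.017 [1.79996076e+02 1.54180141e-03 1.75833974e+01]
```

View pics/top0.png

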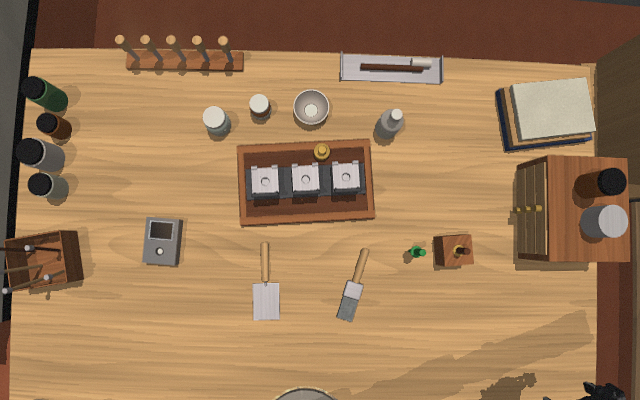

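View pics/side0.png

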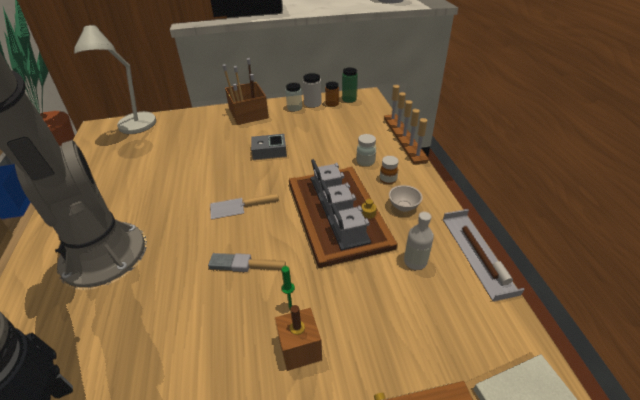

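```bash
cat > h.py <<'E'
import numpy as np, cv2
from station import robot, fingers, vision, workorder, recognise
def pix2w(n,u,v,z):
    c=vision.calibration(n);M=c['mtx'];k=c['k1'];E=c['extrinsics']
    p=np.array([(u-M[0,2])/M[0,0],(v-M[1,2])/M[1,1]]);q=p.copy()
    for _ in range(20): q=p/(1+k*(q@q))
    d=E[:3,:3].T@np.array([q[0],-q[1],-1]);o=-E[:3,:3].T@E[:3,3]
    return o+d*(z-o[2])/d[2]
def w2pix(n,P):
    c=vision.calibration(n);M=c['mtx'];k=c['k1'];E=c['extrinsics']
    X=E[:3,:3]@np.asarray(P,float)+E[:3,3];q=np.array([X[0]/-X[2],-X[1]/-X[2]])
    q=q*(1+k*(q@q));return np.array([M[0,0]*q[0]+M[0,2],M[1,1]*q[1]+M[1,2]])
def crop(n,name,box,s,im=None):
    if im is None: im=vision.grab_frame(n)
    x0,y0,x1,y1=box
    cv2.imwrite(f"pics/{name}.png",cv2.resize(im[y0:y1,x0:x1,::-1],None,fx=s,fy=s,interpolation=cv2.INTER_CUBIC))
E
python3 - <<'E'
from h import *
im=vision.grab_frame("top")
crop("top","c1",(230,130,390,235),5,im)
crop("top","c2",(400,220,490,280),8,im)
crop("top","c3",(135,205,195,275),8,im)
im=vision.grab_frame("side")
crop("side","s1",(240,250,340,375),4.6,im)
crop("side","s2",(240,120,400,265),4,im)
E
```

```text
(no output)
```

View pics/c1.png

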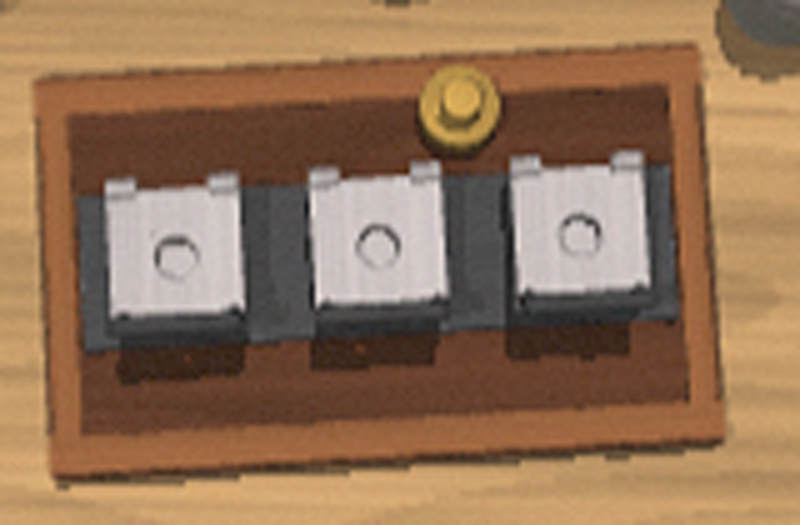

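View pics/c2.png

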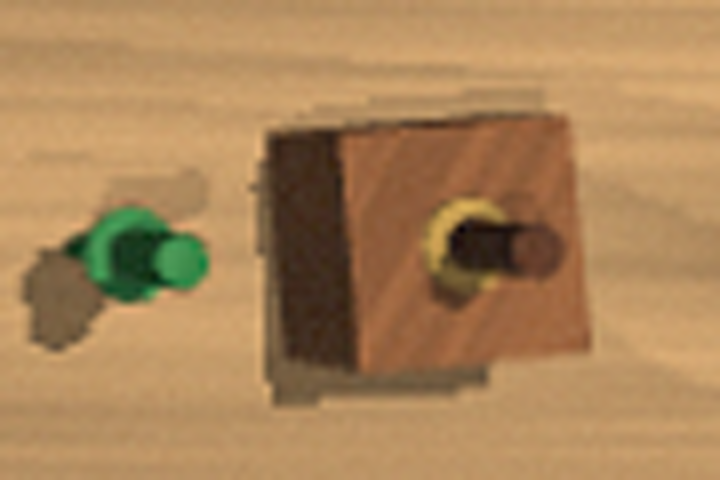

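View pics/c3.png

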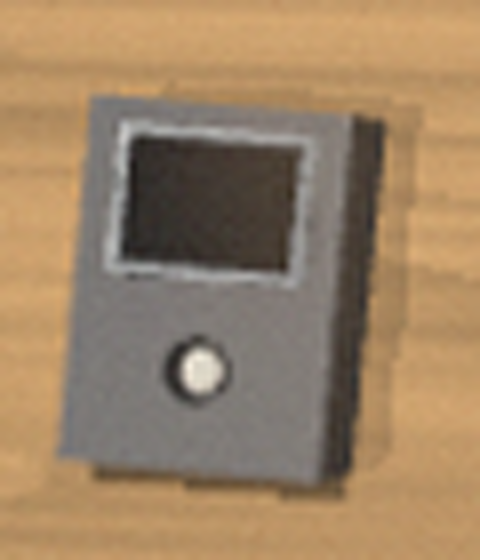

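View pics/s1.png

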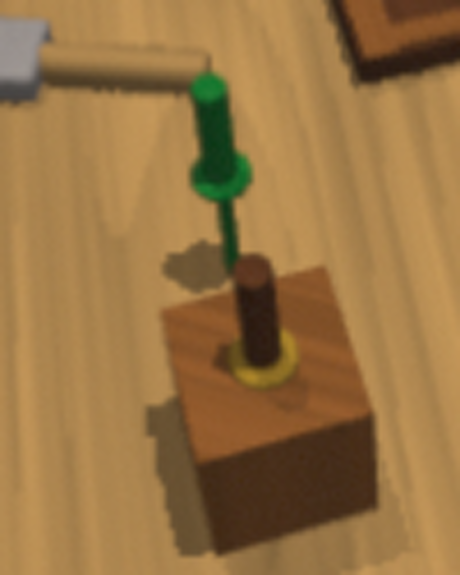

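View pics/s2.png

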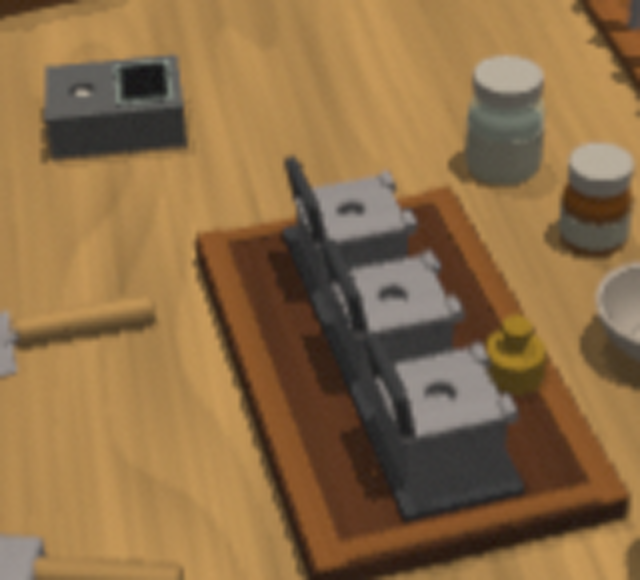

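```bash
python3 - <<'E'
from h import *
np.set_printoptions(precision=4,suppress=True)
C={'c1':("top",230,130,5),'c2':("top",400,220,8),'c3':("top",135,205,8),'s1':("side",240,250,4.6),'s2':("side",240,120,4)}
def W(c,x,y,z):
    n,a,b,s=C[c];return pix2w(n,(x+.5)/s-.5+a,(y+.5)/s-.5+b,z)[:2]
print("win top",*[W('c1',*p,.074) for p in[(177,257),(378,246),(580,236)]])
print("win side",*[W('s2',*p,.074) for p in[(351,209),(394,295),(440,391)]])
co=[W('c1',*p,.022) for p in[(36,80),(697,45),(723,437),(53,475)]];print("panel",np.mean(co,0),co)
co=[W('c2',*p,.08) for p in[(342,133),(568,115),(590,352),(358,372)]];print("stand",np.mean(co,0),co)
co=[W('s1',*p,.08) for p in[(163,312),(325,268),(374,410),(206,460)]];print("stand side",np.mean(co,0))
print("handle top",W('c2',537,250,.144),W('s1',254,268,.144),"collar",W('c2',466,243,.084),W('s1',263,357,.084))
print("green",W('c2',181,262,.134),W('s1',210,86,.134))
print("zero",W('c3',202,368,.036),W('c3',198,370,.04),W('s2',82,91,.038))
co=[W('c3',*p,.04) for p in[(92,97),(352,115),(320,485),(60,458)]];print("meter",np.mean(co,0),co)
E
```

```text
win top [0.6015 0.1059] [0.6092 0.0121] [ 0.6164 -0.0825]
win side [0.6014 0.1078] [0.6097 0.0122] [ 0.6167 -0.0805]
panel [0.6096 0.0117] [array([0.6933, 0.1825]), array([ 0.72  , -0.1437]), array([ 0.5259, -0.159 ]), array([0.4994, 0.1669])]
stand [ 0.4509 -0.3485] [array([ 0.4822, -0.3115]), array([ 0.4888, -0.3794]), array([ 0.4196, -0.3862]), array([ 0.4128, -0.3167])]
stand side [ 0.4515 -0.3479]
handle top [ 0.4508 -0.3478] [ 0.451  -0.3471] collar [ 0.4509 -0.3474] [ 0.45   -0.3486]
green [ 0.4456 -0.2504] [ 0.4458 -0.2501]
zero [0.4317 0.3565] [0.4312 0.3565] [0.4302 0.3584]
meter [0.4556 0.3553] [array([0.5119, 0.3925]), array([0.5086, 0.3132]), array([0.3982, 0.3183]), array([0.4037, 0.3972])]
```

```bash
cat >> h.py <<'E'
from scipy.spatial.transform import Rotation as Ro
YAW=np.degrees(np.arctan2(.0151,.1883)); cy,sy=np.cos(np.radians(YAW)),np.sin(np.radians(YAW))
CL=np.array([.6093,.0124,0])
def cl(p): return CL+np.array([cy*p[0]-sy*p[1],sy*p[0]+cy*p[1],p[2]])
ST=np.array([.4509,-.3478]); ZB=np.array([.4313,.3568])
DOWN=[180,0,90]
def hp(i,deg):  # handle point of cap i, opened deg
    a=np.radians(24.44+deg);r=.0725
    return cl([.032-r*np.cos(a),[.095,0,-.095][i-1],.072+r*np.sin(a)])
def hori(tilt,flip=0):
    R=Ro.from_rotvec(np.radians(tilt)*np.array([-sy,cy,0]))*Ro.from_euler('xyz',[180,0,YAW+90-180*flip],degrees=True)
    return R.as_euler('xyz',degrees=True)
def htcp(i,deg,tilt,flip=0):
    o=hori(tilt,flip);z=Ro.from_euler('xyz',o,degrees=True).as_matrix()[:,2]
    return hp(i,deg)+.002*z,o
E
python3 - <<'E'
from h import *
np.set_printoptions(precision=1,suppress=True)
def t(n,p,o): print(n,robot.inverse_kinematics(list(p),list(o)))
for o in([180,0,90],[180,0,0],[180,0,-90]):
    print(o);t("st",[*ST,.118],o);t("st up",[*ST,.26],o);t("zb",[*ZB,.14],o);t("zb up",[*ZB,.26],o)
    for i in(1,2,3): t(i,cl([0,[.095,0,-.095][i-1],.26]),o)
for i in(1,2,3):
  for f in(0,1):
    for d,tl in((0,0),(50,0),(50,25),(50,40)): t((i,f,d,tl),*htcp(i,d,tl,f))
E
```

```text
[180, 0, 90]
st [ 49.8  27.4 -19.1  93.5   9.9  60.8  27.8]
st up [ 50.2  21.1 -19.9  81.6   7.2  78.5  30.1]
zb [ -0.7  37.6 -61.7  92.6  34.6  71.  -69.1]
zb up [ -4.8  27.3 -54.2  82.4  22.1  81.5 -59.1]
1 [ 18.6  32.9 -50.7  73.6  25.   84.7 -29.5]
2 [ 25.5  31.3 -46.3  74.   22.2  83.8 -18.8]
3 [ 28.7  30.7 -37.4  71.8  18.2  83.4  -6.8]
[180, 0, 0]
st [ 40.6  26.2  -6.3  93.9   3.2  60.1 -56.7]
st up [ 40.9  20.1  -6.8  82.    2.4  78.1 -56. ]
zb [  -4.6   33.9  -53.8   92.7   28.9   68.4 -154.8]
zb up [ -49.7   18.7   11.3   84.2   -3.7   77.5 -128.2]
1 [  17.6   32.2  -48.4   73.6   23.6   84.3 -118.6]
2 [  18.7   28.2  -33.8   74.3   15.4   82.  -104. ]
3 [ 21.3  28.2 -24.4  72.1  11.4  82.  -92.1]
[180, 0, -90]
st [  30.4   26.     7.6   94.3   -3.8   60.  -140.9]
st up [  32.    19.8    5.4   82.4   -1.9   78.  -142.5]
zb [ -0.7  37.6 -61.7  92.6  34.6  71.  110.9]
zb up [ -1.1  30.2 -61.7  82.2  26.5  83.1 117.4]
1 [ 23.4  37.  -61.8  73.4  32.1  87.5 145.7]
2 [ 32.4  36.8 -61.8  73.7  31.9  87.3 154.6]
3 [ -29.9   37.6   64.4   74.5  -33.4   87.6 -149.5]
(1, 0, 0, 0) [ 1
[... 489 characters left out ...]
, 0, 50, 25) [ 10.8  53.6 -33.8  53.   22.1 104.3 -11.6]
(2, 0, 50, 40) None
(2, 1, 0, 0) [ -43.7   42.4   64.4   95.7  -40.8   68.7 -144.7]
(2, 1, 50, 0) [ -40.2   44.4   64.4   85.2  -40.6   76.  -147.9]
(2, 1, 50, 25) [ -27.    61.7   64.2   55.6  -41.3  109.7 -152.7]
(2, 1, 50, 40) None
(3, 0, 0, 0) [ 33.   34.8 -39.   90.7  23.8  63.   -7.3]
(3, 0, 50, 0) [ 30.6  37.8 -40.4  80.1  24.8  71.1  -7.3]
(3, 0, 50, 25) [ 15.   53.9 -27.9  50.2  21.8 105.1  -1.8]
(3, 0, 50, 40) None
(3, 1, 0, 0) [  12.3   29.5   -8.    91.6    4.6   59.3 -172.4]
(3, 1, 50, 0) [  10.9   32.2   -7.8   81.     4.5   67.1 -172.9]
(3, 1, 50, 25) [ -18.7   62.7   64.1   52.7  -39.6  109.4 -146.3]
(3, 1, 50, 40) None
```

```bash
python3 - <<'E'
from h import *
np.set_printoptions(precision=4,suppress=True)
robot.move_to([*ST,.22],DOWN)
fingers.gripper_to(.55,60)
print(robot.line_to([*ST,.119],velocity=.12,f_stop=8))
fingers.gripper_to(0,60)
print(robot.current_finger_gap(),robot.current_tool_pos(),robot.current_contact_force(),robot.current_time_s())
for n,b in(("top",(400,200,500,290)),("side",(230,240,350,380))): crop(n,"g_"+n,b,4)
E
```

```text
False
0.17139000598809284 [ 0.4513 -0.3481  0.1199] [-0.2594  0.3174  3.5345] 4.0167
```

View pics/g_side.png

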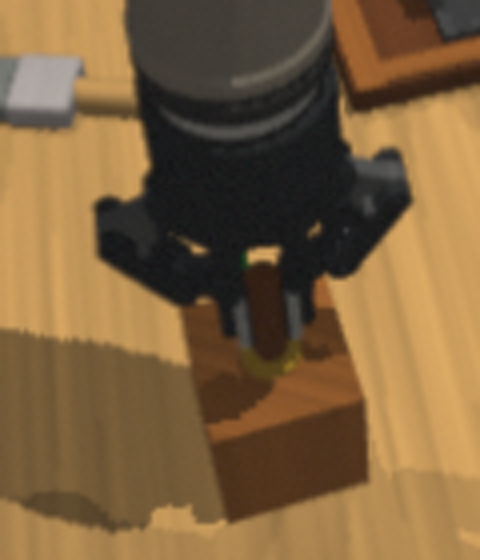

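```bash
python3 - <<'E'
from h import *
np.set_printoptions(precision=4,suppress=True)
robot.line_to([*ST,.27],velocity=.2)
print(robot.current_finger_gap(),robot.current_tool_pos(),robot.current_contact_force())
p=robot.current_tool_pos()
for n in("top","side"): print(n,w2pix(n,p-[0,0,.110]),w2pix(n,p-[0,0,.038]))
im=vision.grab_frame("side");crop("side","l_side",(220,160,340,300),4,im)
im=vision.grab_frame("top");crop("top","l_top",(420,180,520,290),5,im)
robot.move_to([*ZB,.26],DOWN)
print(robot.current_time_s(),robot.current_contact_force(),robot.current_tool_pos())
p=robot.current_tool_pos()
for n in("top","side"): print(n,w2pix(n,p-[0,0,.110]),w2pix(n,p-[0,0,.038]))
im=vision.grab_frame("side");crop("side","z_side",(210,60,330,180),4,im)
im=vision.grab_frame("top");crop("top","z_top",(100,170,220,280),5,im)
E
```

```text
0.16832758083699023 [ 0.45   -0.3473  0.2682] [-0.85   -0.5905 -0.7978]
top [468.6804 251.3615] [480.8226 252.5131]
side [293.7015 303.3662] [290.3565 277.008 ]
7.625 [-0.6644 -1.0485 -0.3793] [0.4324 0.3555 0.2599]
top [144.769 251.866] [133.161  253.0678]
side [256.3873 111.7625] [253.248   89.8316]
```

View pics/l_side.png

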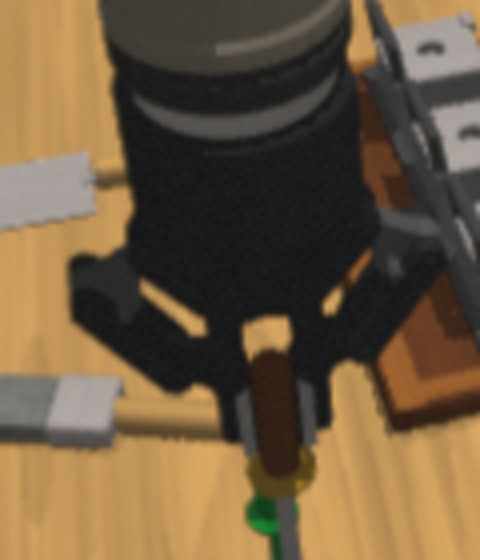

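View pics/z_side.png

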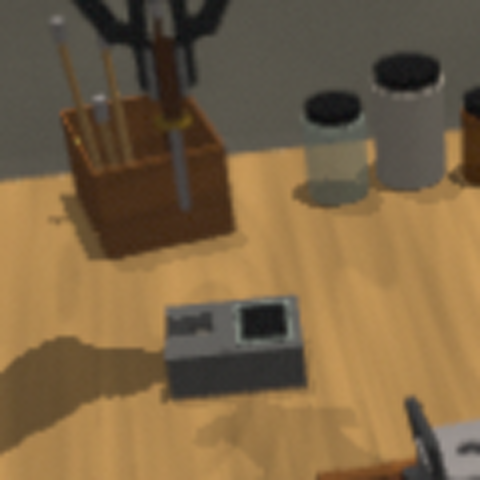

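View pics/z_top.png

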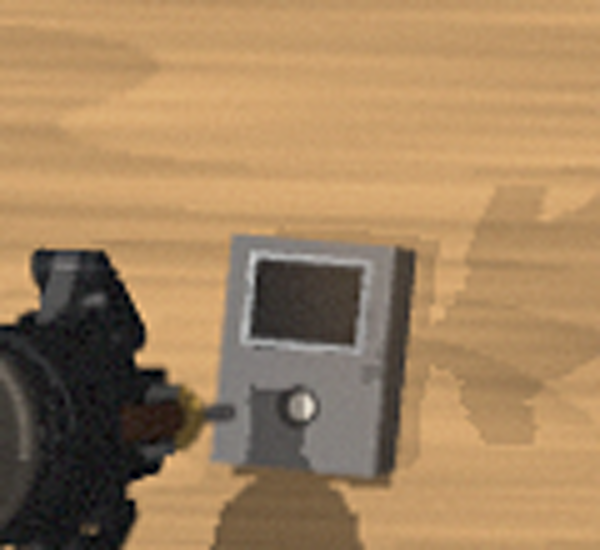

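```bash
python3 - <<'E'
from h import *
np.set_printoptions(precision=4,suppress=True)
robot.line_to([*ZB,.155],velocity=.15)
p=robot.current_tool_pos();print(p,robot.current_contact_force())
for n in("top","side"): print(n,w2pix(n,p-[0,0,.110]))
im=vision.grab_frame("side");crop("side","y_side",(210,60,330,180),4,im)
im=vision.grab_frame("top");crop("top","y_top",(100,170,220,280),5,im)
r=robot.line_to([*ZB,.136],velocity=.03,f_stop=7)
print(r,robot.current_tool_pos(),robot.current_contact_force())
im=vision.grab_frame("side");crop("side","x_side",(210,60,330,180),4,im)
print(robot.current_tool_pos(),robot.current_contact_force(),robot.current_time_s())
E
```

```text
[0.4319 0.3574 0.156 ] [-0.6021  0.5081  0.0444]
top [158.2079 250.5898]
side [260.3587 140.3854]
True [0.4318 0.3572 0.1418] [-0.5238 -0.1113  4.715 ]
[0.4318 0.3571 0.1418] [-0.2915 -0.1188  4.4683] 9.2167
```

View pics/y_side.png

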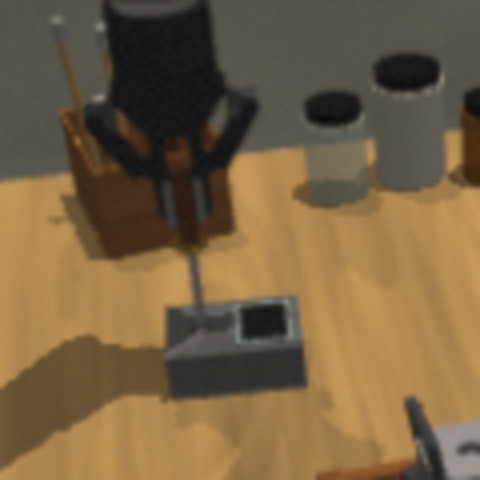

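View pics/y_top.png

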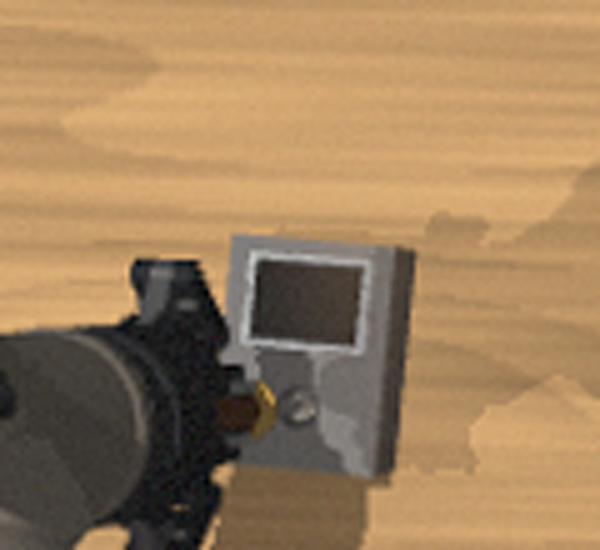

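View pics/x_side.png

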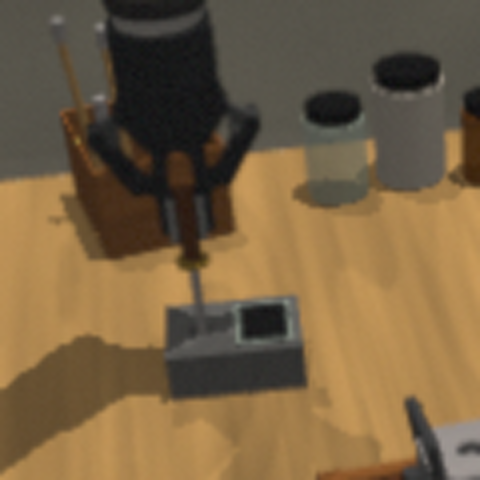

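```bash
python3 - <<'E'
from h import *
np.set_printoptions(precision=4,suppress=True)
r=robot.line_to([*ZB,.132],velocity=.02,f_stop=6)
print(r,robot.current_tool_pos(),robot.current_contact_force())
robot.pause(.2)
print(robot.current_tool_pos(),robot.current_contact_force(),robot.current_time_s())
robot.line_to([*ZB,.22],velocity=.2)
print(robot.current_tool_pos(),robot.current_contact_force(),robot.current_time_s())
B1=cl([0,.095,0]);print(B1)
robot.move_to([*B1[:2],.22],DOWN)
robot.line_to([*B1[:2],.195],velocity=.1)
p=robot.current_tool_pos();print(p,robot.current_contact_force(),robot.current_time_s())
for n in("top","side"): print(n,w2pix(n,p-[0,0,.110]))
im=vision.grab_frame("side");crop("side","b1_side",(270,130,390,250),4,im)
im=vision.grab_frame("top");crop("top","b1_top",(200,120,320,230),5,im)
E
```

```text
True [0.4318 0.3573 0.1418] [-1.0085 -1.1091  4.039 ]
[0.4318 0.3572 0.1418] [-0.9678 -1.2826  4.7311] 9.625
[0.4307 0.3562 0.2186] [-0.2127 -0.2141 -0.9415] 10.1667
[0.6017 0.1071 0.    ]
[0.6009 0.1085 0.1946] [-0.3883  0.5082 -0.9347] 11.725
top [263.5087 180.7165]
side [327.1017 168.6498]
```

View pics/b1_side.png

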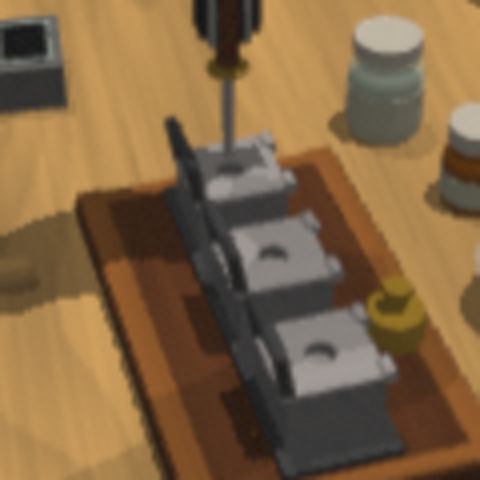

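View pics/b1_top.png

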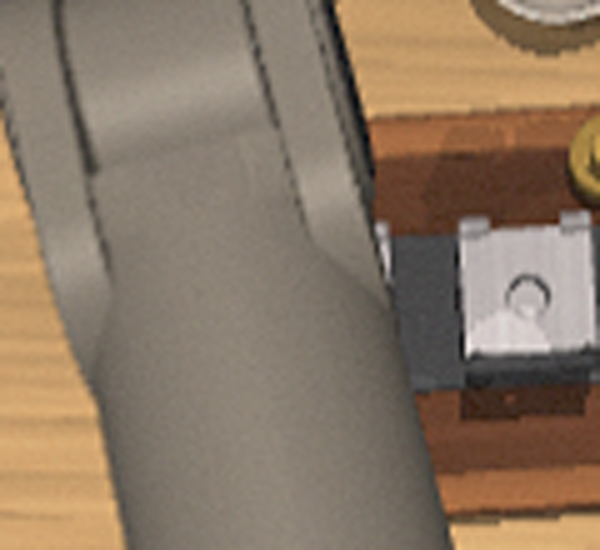

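```bash
cat >> h.py <<'E'
def tap(i):
    B=cl([0,[.095,0,-.095][i-1],0])[:2]
    r=robot.line_to([*B,.163],velocity=.04,f_stop=6)
    p=robot.current_tool_pos();print("tap",i,r,p,robot.current_contact_force(),robot.current_time_s())
    return p[2]
E
python3 - <<'E'
from h import *
np.set_printoptions(precision=4,suppress=True)
z=tap(1)
crop("side","t1",(270,130,390,250),4)
B=cl([0,.095,0])[:2]
robot.line_to([*B,.225],velocity=.2)
print(robot.current_tool_pos(),robot.current_contact_force())
if z>.171:
    B=cl([0,0,0])[:2]
    robot.line_to([*B,.215],velocity=.2);robot.line_to([*B,.19],velocity=.1)
    p=robot.current_tool_pos();print(p)
    crop("side","b2_side",(270,130,390,250),4)
E
```

```text
tap 1 True [0.6018 0.1071 0.1658] [-0.615  -0.3009  4.4601] 12.525
[0.6016 0.1071 0.2247] [-0.0244 -0.2556 -0.711 ]
```

View pics/t1.png

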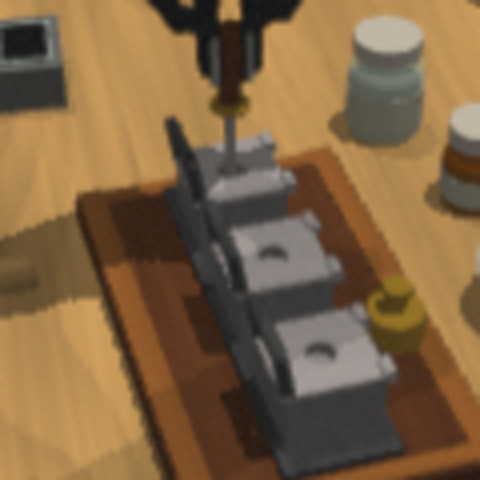

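```bash
python3 - <<'E'
from h import *
np.set_printoptions(precision=4,suppress=True)
print(w2pix("side",[.6018,.1071,.1278]),w2pix("side",[.6018,.1071,.1358]))
p=robot.current_tool_pos();print(w2pix("side",p-[0,0,.11]),w2pix("side",p-[0,0,.102]),w2pix("side",p-[0,0,.038]))
crop("side","b1after",(270,90,390,210),5)
E
```

```text
[327.3078 155.8479] [327.2681 153.3511]
[327.2879 159.8974] [327.2484 157.441 ] [326.9173 136.8782]
```

View pics/b1after.png

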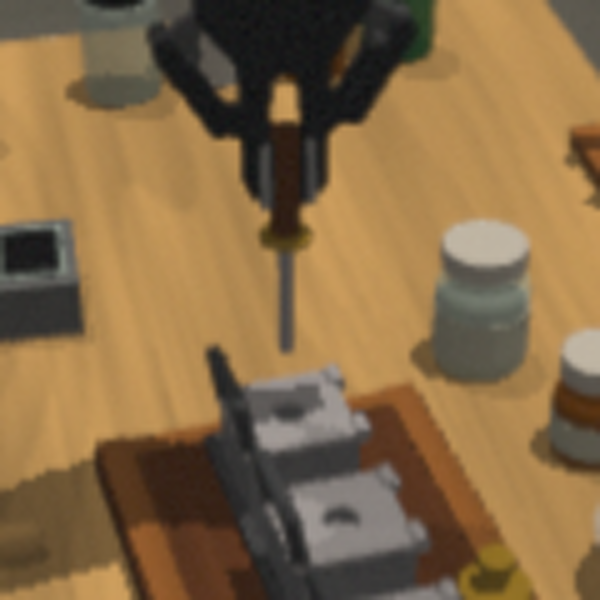

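```bash
python3 - <<'E'
from h import *
np.set_printoptions(precision=4,suppress=True)
B=cl([0,.095,0])[:2]
robot.line_to([*B,.26],velocity=.2)
robot.move_to([*ST,.26],DOWN)
robot.line_to([*ST,.205],velocity=.15)
p=robot.current_tool_pos();print(p,robot.current_contact_force(),robot.current_time_s())
print(w2pix("side",p-[0,0,.11]))
crop("side","r1",(230,240,350,380),4)
r=robot.line_to([*ST,.117],velocity=.08,f_stop=5)
print(r,robot.current_tool_pos(),robot.current_contact_force(),robot.current_time_s())
crop("side","r2",(230,240,350,380),4)
E
```

```text
[ 0.4516 -0.3473  0.2053] [ 0.0777 -0.7433 -0.4645] 15.6667
[297.1024 323.1013]
True [ 0.4501 -0.3472  0.1199] [0.3978 0.2335 3.6629] 16.7
```

View pics/r2.png

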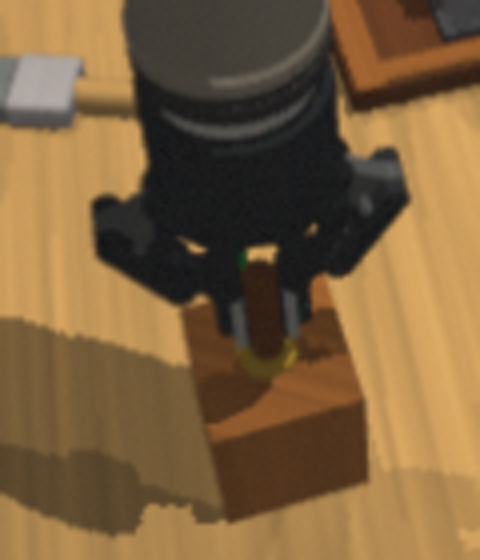

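```bash
python3 - <<'E'
from h import *
np.set_printoptions(precision=4,suppress=True)
fingers.gripper_to(.55)
robot.line_to([*ST,.24],velocity=.15)
robot.pause(.2)
crop("side","r3",(230,240,350,380),4)
p,o=htcp(1,0,0);print(p,o,[w2pix("side",hp(1,0)+np.array([-sy,cy,0])*k*.026) for k in(-1,0,1)])
q=p.copy();q[2]=.19
robot.move_to(list(q),list(o))
print(robot.current_tool_pos(),robot.current_contact_force(),robot.current_time_s())
im=vision.grab_frame("side");crop("side","h1",(270,110,390,230),5,im)
im=vision.grab_frame("top");crop("top","h1t",(400,170,520,290),5,im)
E
```

```text
[0.5678 0.1044 0.1   ] [180.       0.      94.5848] [array([317.7922, 171.539 ]), array([315.2465, 165.9664]), array([312.7938, 160.5978])]
[0.5684 0.1021 0.19  ] [-0.4492 -0.5925 -0.3723] 20.0917
```

View pics/h1.png

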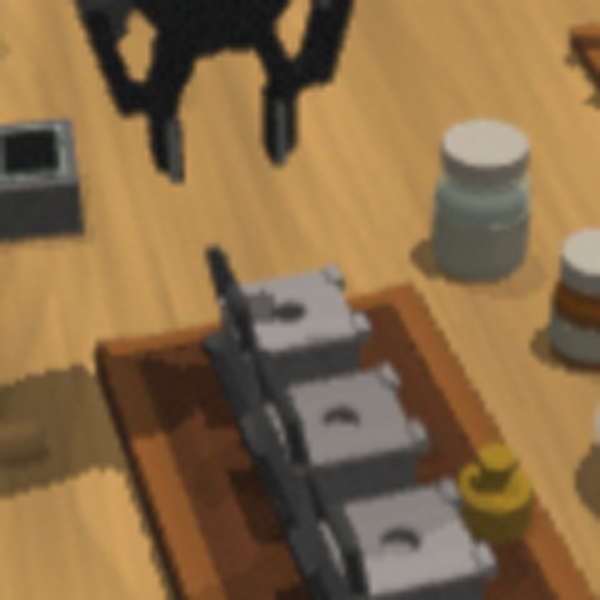

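View pics/r3.png

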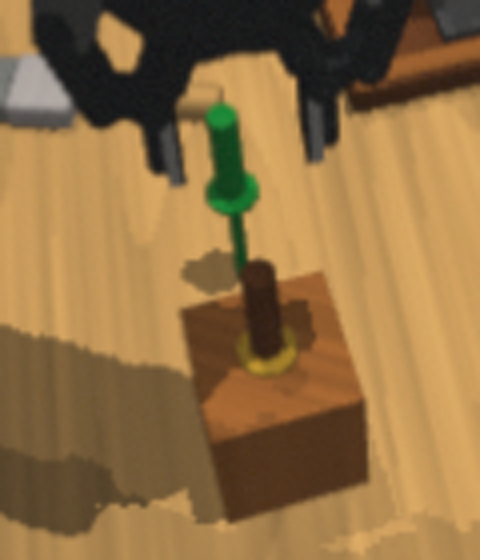

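View pics/h1t.png

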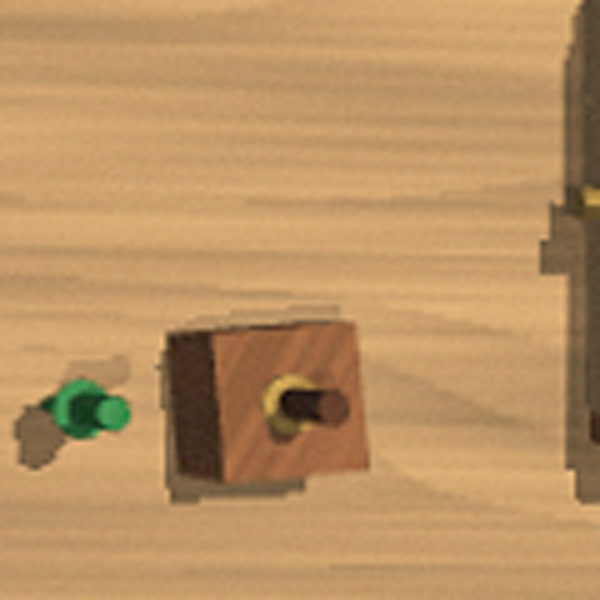

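```bash
python3 - <<'E'
from h import *
np.set_printoptions(precision=4,suppress=True)
fingers.gripper_to(.42,40)
p,o=htcp(1,0,0)
print(robot.line_to(list(p),list(o),velocity=.1,f_stop=6),robot.current_tool_pos(),robot.current_contact_force())
crop("side","h2",(270,110,390,230),5)
fingers.gripper_to(0,40)
print(robot.current_finger_gap(),robot.current_tool_pos(),robot.current_contact_force(),robot.current_time_s())
crop("side","h3",(270,110,390,230),5)
E
```

```text
False [0.5685 0.1046 0.1008] [-1.0117  0.5313  0.2486]
0.10088714445688166 [0.5677 0.1044 0.1007] [-2.458   0.4923  4.6291] 21.9167
```

View pics/h3.png

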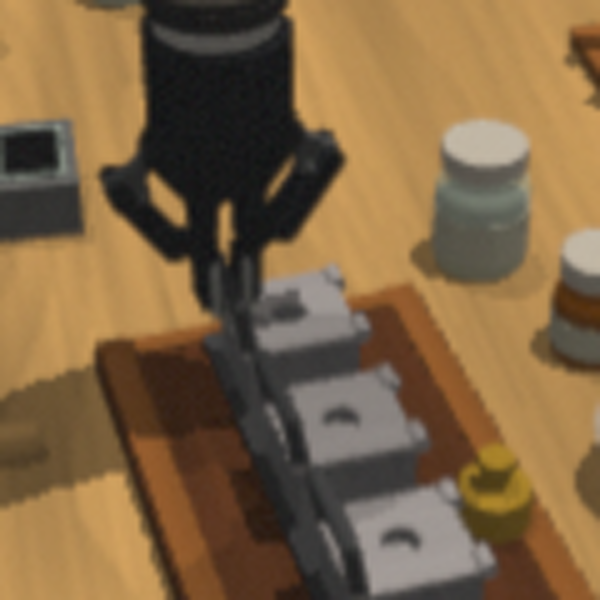

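```bash
python3 - <<'E'
from h import *
np.set_printoptions(precision=4,suppress=True)
for d in range(5,51,5):
    p,o=htcp(1,d,d*.44)
    robot.line_to(list(p),list(o),velocity=.06)
    f=robot.current_contact_force()
    if d%10==0: print(d,robot.current_tool_pos()-p,f,round(robot.current_finger_gap(),3))
    if np.linalg.norm(f)>30: print("ABORT",d);break
print(robot.current_time_s(),robot.current_tool_pos())
crop("side","o1",(250,90,410,260),3.5)
crop("top","o1t",(220,110,400,240),4)
E
```

```text
10 [-0.0015 -0.     -0.0014] [-3.3845 -0.9066 -0.5278] 0.1
20 [-0.0013 -0.     -0.0001] [-5.7843 -0.2604  1.9681] 0.099
30 [-0.0013 -0.      0.0006] [-7.1067 -0.2057  5.1968] 0.097
40 [-0.0007  0.      0.0015] [-6.9207 -1.0566  6.4746] 0.099
50 [0.0002 0.0001 0.0024] [-7.1207 -1.476   8.6875] 0.098
24.55 [0.6136 0.1081 0.1424]
```

View pics/o1.png

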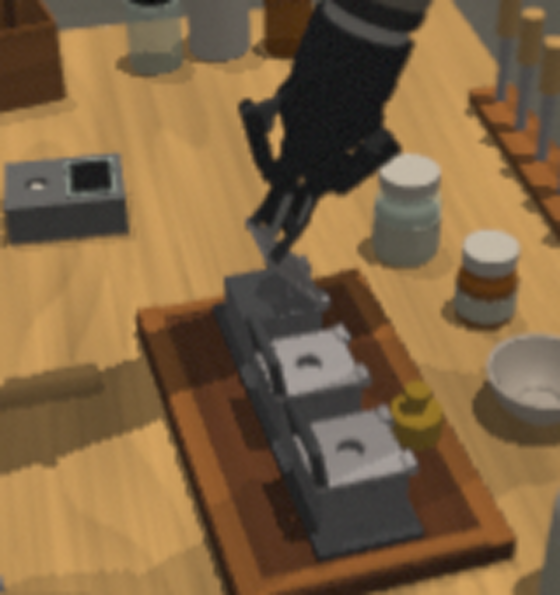

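View pics/o1t.png

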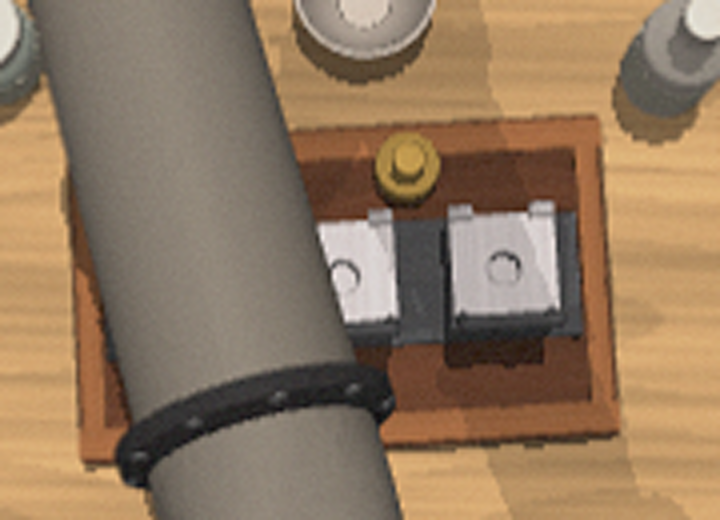

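```bash
python3 - <<'E'
from h import *
robot.pause(.5)
im=vision.grab_frame("side");cv2.imwrite("pics/f_side.png",im[:,:,::-1])
crop("side","f2",(300,140,360,190),12,im)
print(robot.current_tool_pos(),robot.current_contact_force(),robot.current_finger_gap(),robot.current_time_s())
E
```

```text
[0.61354956 0.10811786 0.14233539] [-6.42905376 -1.08119286  8.32545246] 0.09590773088671233 25.2
```

View pics/f_side.png

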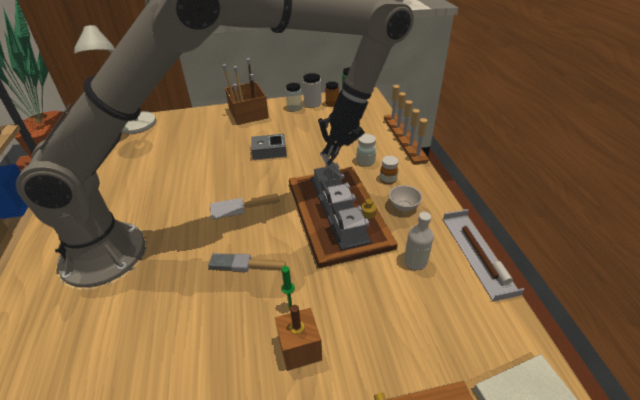

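View pics/f2.png

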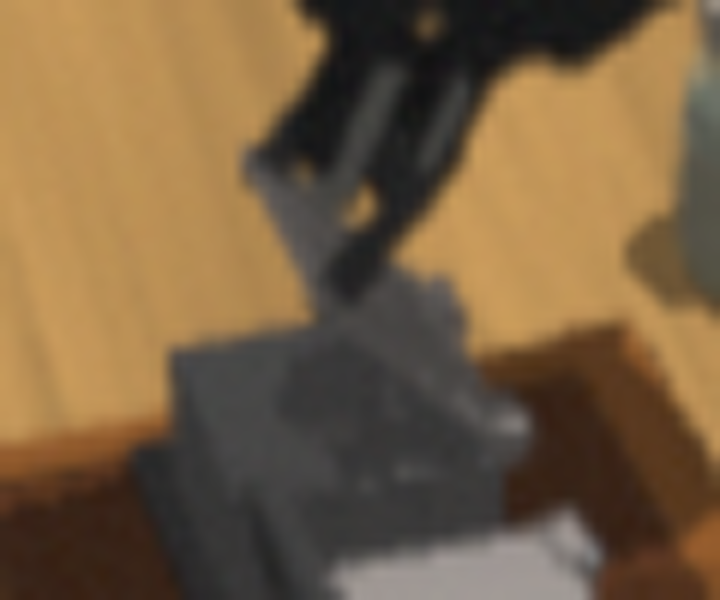

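```bash
python3 - <<'E'
from h import *
for d in(35,40,45,50,55,60):
    a=np.radians(d);print(d,[w2pix("side",cl([.032-.066*np.cos(a)+.002*np.sin(a),y,.072+.066*np.sin(a)])) for y in(.064,.126)])
print(w2pix("side",cl([.032,.064,.072])))
E
```

```text
35 [array([323.02631449, 169.3380821 ]), array([316.84653524, 156.40386884])]
40 [array([324.33183567, 167.68433956]), array([318.08229103, 154.79519789])]
45 [array([325.78321279, 166.09811961]), array([319.45894636, 153.25479036])]
50 [array([327.36892734, 164.59333064]), array([320.9656141 , 151.79608044])]
55 [array([329.07606684, 163.18325219]), array([322.59007837, 150.43186668])]
60 [array([330.89044856, 161.88037198]), array([324.31891003, 149.17415733])]
[342.0856339 177.0766277]
```

```bash
python3 -c "
from h import *
workorder.close_job();print(robot.current_time_s())"
```

```text
the job is handed in; nothing more can be done
the job is handed in; nothing more can be done
```

The job is handed in, at about 25 s on the robot's clock. The loose bolt is bolt 1, and the arm is still holding its cap open.

- **Zero button:** I pressed it until it stopped. The tip was 4 mm below the button's resting height and held about 4.5 N, against the 3.2 N its spring needs at the bottom.
- **Bolt:** Bolt 1 was the first one I tapped, and it sank about 8 mm. In the pictures the stylus had not slipped in the grip. I did not tap bolts 2 and 3. I also did not tap bolt 1 again to confirm that it stays down.
- **Stylus:** It is back in its stand with the collar resting on the top. It was released at the same height it was taken from, and both cameras showed it home.
- **Cap 1:** It is held at about 47–50°, measured from its corners in the side picture. The arm stood about 2 mm higher than planned, with a steady force of about 10 N. A fingertip may be lightly touching the cap.
- **Everything else:** Caps 2 and 3 are shut. In the last side picture, the jars, bottle, bowl, weight, hand tools and the green look-alike appear where they were. The arm blocked part of the last view from above.

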